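# Feed a timber sample through the sprung flap of the conditioning box

### The job

Take the wooden pusher by its handle and slide the timber sample that lies on the feed tray through the sprung flap into the conditioning box, on until it is home against the buffer hidden inside: lean on it there for a moment with a gentle, steady push of about 12 N (never more than 25 N on the sample). Then draw the pusher out so that the flap falls shut behind the sample, and lay the pusher flat on the bench, off the tray. Keep the sample flat and leave the other things on the bench alone.

Things in the scene. Friction and masses are not known exactly. Their poses are not given: they have to be found in the camera images.
- box: fixed plywood conditioning box with a feed tray in front. Origin on the bench below the front face of the box, mid-width; x points level into the box (the way to push), z up. Box: x = 0 to 225 mm, 120 wide, 98 tall (a dial on the roof to 114), open only at the front: 60 mm wide, from the floor to z = 52 mm. Roof clear for the first 70 mm. Floor of tray and box alike: top at z = 6 mm.
- tray_mouth (a point): middle of the open end of the feed tray, on its floor, 160 mm before the box (box x = -160 mm), axes as the box. The floor's edge is a 6 mm step up from the bench; floor 120 mm wide. Rails from box x = -154 to -6 mm leave a channel 60 mm wide; their tops are 18 mm above the bench. The channel runs on, 60 mm wide, inside the box.
- opening (a point): point on the floor in the plane of the box's front, mid-width, 6 mm above the bench; axes as the box. Hidden inside is a wooden buffer across the channel: its face stands 110 to 160 mm behind this point, set anew each time and not measured, so it must be felt. It is sprung, gives 1 mm for each 3.5 N, and slowly pushes the sample back by as much when let go.
- flap (a joint): swing of the aluminium flap in the opening, rad: 0 = shut, to 1.35 swung inwards. Hinged at its top edge, 48 mm above the bench, 4 mm behind the box front; 56 mm wide, 38 mm from hinge to lower edge. Swings inwards only; a light spring (0.05 to 0.1 N m) shuts it. Opening it takes about 3 to 6 N; it drags 1 to 5 N on what slides under it. It shuts only when the 40 mm behind it are clear.
- sample: loose plain light wooden block lying flat on the tray, 60 mm long (its x, roughly along the box's x), 44 mm wide, 26 mm high, about 60 g; origin at the centre of its underside.
- pusher: loose wooden pusher lying on the bench: a flat bar 205 x 30 x 24 mm with an upright handle near its tail, total height 72 mm, 170 g. Origin on the underside below the middle of the handle; x points along the bar to the nose (the blunt front face, 180 mm ahead of the origin), the tail ends 25 mm behind; z up. The handle is 30 mm along x, 24 mm across y and stands from 24 to 72 mm above the underside.
- handle (a point): middle of the pusher's handle where it is gripped, 52 mm above the pusher's underside, above its origin.
- nose (a point): centre of the pusher's front face, 180 mm ahead of its origin, 12 mm above its underside; axes as the pusher.
- offcut_long: bystander, leave alone: long offcut, 240 x 50 x 22 mm plank lying flat; origin at the centre of the underside
- offcut_short: bystander, leave alone: short offcut, 90 x 60 x 28 mm; origin at the centre of the underside
- block: bystander, leave alone: dark wooden block, 70 x 45 x 30 mm, not the sample; origin at the centre of the underside
- wax_tin: bystander, leave alone: closed steel tin, 72 mm across, 55 mm tall; origin at the centre of the underside
- batten: bystander, leave alone: plain batten without a handle, 210 x 26 x 18 mm; origin at the centre of the underside
- square: bystander, leave alone: try square lying flat, 100 mm stock and 150 mm blade; origin on the bench in its middle part
Not all that is in view belongs to the job. What is shaped like the sample but pink is not meant.

How it is judged:
On the way:
1. the sample is inside, past the swing of the flap, and the pusher leans on it against the buffer with more than 4 N (x of sample in the frame of box above 0.07 m and y of sample in the frame of box between -0.03 and 0.03 m and contact force between pusher and sample above 4 N), for 0.2 s.
At the end, for the whole second after the job is handed in: The sample lies flat and still in the box, its centre more than 70 mm behind the front of the box; the flap is shut (below 0.08 rad); the pusher lies flat and still on the bench itself (underside within 3.5 mm of it, tilt below 0.05 rad), off the tray (x of sample in the frame of box above 0.07 m and y of sample in the frame of box between -0.03 and 0.03 m and value of joint flap below 0.08 rad and linear speed of each of sample, pusher below 0.01 m/s and angle between sample's own z axis and vertical below 0.1 rad and height (world z) of pusher below 0.0035 m and angle between pusher's own z axis and vertical below 0.05 rad); the robot touches nothing.
It fails at once if more than 25 N between pusher and sample (contact force between pusher and sample above 25 N).
It fails at once if the sample is tipped by more than 0.5 rad (angle between sample's own z axis and vertical above 0.5 rad).
It fails at once if a bystander is moved more than 30 mm (distance of any of offcut_long, offcut_short, block, wax_tin, batten, square from where it was at the start of the episode above 0.03 m).
It also fails if it takes over 51 s, if anything falls off the work surface, if the arm or the gripper's body presses on something with over 40 N, if the wrist force passes 120 N, or if a joint passes its speed limit or range.

### The arm

A 6-joint arm with a two-finger parallel gripper is mounted at the origin on the work surface. World frame = base frame: x ahead of the robot, y to its left, z up, the work surface at z = 0. Lengths are in m, angles in rad, forces in N, time in s.
With the tool pointing down it reaches from about 0.25 to 0.725 m from the base axis. Payload 4 kg.
Tool frame: the origin (TCP) lies midway between the tips of the shut fingers; the grasp point (between the pads) lies 19 mm behind it; z points along the fingers, y is the line along which they close (so a half turn about z gives the same grasp; the last joint's range is limited). The gripper opens to 85 mm and grips with 20 to 120 N. Pads are 22 mm wide; open, the fingers measure 114 mm over their backs; the gripper's body (76 mm by 85 mm) begins 54 mm behind the grasp point. The pads swing forward as they close: fully open they stand 13 mm farther back than shut.
Start: joints at [1.132, 0.241, 0.005, 1.335, 0, 1.571], TCP at [0.212, 0.453, 0.231] pointing down, gripper open.
Joint ranges: [-2.72, 2.72], [-1.05, 1.87], [-1.09, 1.28], [-1.99, 2.15], [-1.42, 1.44], [-3.14, 3.14]. Speed limits (rad/s): [2.79, 2.79, 3.14, 3.14, 3.14, 3.14].

### API

Orientations are given as a unit quaternion [x, y, z, w].
In Python, from workcell import monitor, vision, job gives the robot as it stands.
- The arm moves only by the tool move_arm, never from a script. Its argument "moves" is a list that holds one entry, the list of rows, each a list of 5 numbers: the shift along the world's x, y, z in m, then the turn about the world's z in degrees, then the opening in per cent of the stroke, from 0 (shut) to 100 (fully open). In form: [[[x, y, z, turn, gripper], ...]]. A call has 1 to 5 rows; each row is the pose to reach, as a shift and turn from the pose commanded when the call began; what a row does not reach only later rows make up. A row lasts 1/8 s, in which the tool goes at most 62.5 mm and 10.7 degrees, less where a joint would pass 70% of its speed; a pose out of reach is approached as far as the arm can. A call with a gripper value outside its range is refused whole. The fingers move at their own pace and stop on an object; the grip force is fixed at half the most. Time passes only in rows, so rows that repeat a pose let the fingers close. It gives the time, the measured TCP pose, the force, the opening and the grip force at its end, in the units of the state.
- monitor.get_obs(): the state, without advancing time (a new reading comes with each control period).
- vision.camera(name): name is "side" or "top"; returns a dict with "color" (420x560x3 uint8, red, green, blue), "camera_matrix" (3x3 intrinsics, pixels), "k1" (the pictures are not rectified: a ray, as slopes to the right and down, at radius r is drawn at 1 + k1 r^2 times it, then the intrinsics apply), "eye" and "attitude" of the camera in the world. Camera axes: x right, y up, looking along -z (the intrinsics and any distortion apply to the point x, -y, -z); pixel columns grow to the right and rows downward; lengths in m; the calibration is good to about 2 mm. A picture is of the moment at which its call begins. There is no depth.
- job.job_done(): hands the job in; it is judged then, once.
The state is a dict: "clock": time; "joint_pos": joint angles; "joint_vel": joint speeds; "tau": joint torques, N m; "eef_pos": TCP position; "tool_rot": TCP orientation; "ft_force": force on the tool from outside, world axes, zero at the start; "ft_torque": the same for the moment, N m; "grip_width": finger opening in m; "grasp_force": force on a finger pad.
Only numpy, scipy, OpenCV 4.12 (cv2) and the standard library are available. Lean on these libraries where they do the work, as an engineer would, in place of code of your own. Each camera call takes 0.05 s, during which the arm holds its last target. There are 200 camera calls.

## Working session

There is one attempt and no reset: what is moved stays moved. The work goes in short steps, Python scripts to look and compute and a tool call to move; the robot and the scene stay as the last step left them, time stands still between calls to the robot, and variables do not carry over. Pictures are saved under pics/ and viewed, at most 10 in all, crops included, and the job is handed in when it is done.

Besides the shell and the picture viewer there is one more tool, called by a JSON object that holds its "op" and its "data", one argument or row to a line. move_arm: Moves the arm, as the interface text tells. Its arguments: {"type":"object","properties":{"moves":{"type":"array","items":{"type":"array","items":{"type":"array","items":{"type":"number"}}}}},"required":["moves"]}

```bash
mkdir -p pics
cat > h.py <<'E'
import numpy as np, cv2
from scipy.spatial.transform import Rotation as R
from workcell import monitor, vision, job
def cam(n,save=None):
    c=vision.camera(n)
    if save: cv2.imwrite(f'pics/{save}.png',c['color'][:,:,::-1])
    return c
def rot(c):
    a=np.array(c['attitude'],float)
    return a if a.shape==(3,3) else R.from_quat(a).as_matrix()
def ray(c,u,v):
    K=np.array(c['camera_matrix']); d=np.array([(u-K[0,2])/K[0,0],(v-K[1,2])/K[1,1]])
    s=d.copy()
    for _ in range(20): s=d/(1+c['k1']*(s@s))
    return np.array(c['eye']),rot(c)@np.array([s[0],-s[1],-1])
def px(c,u,v,z):
    e,d=ray(c,u,v); return e+d*(z-e[2])/d[2]
def proj(c,p):
    K=np.array(c['camera_matrix']); q=rot(c).T@(np.array(p)-c['eye']); s=np.array([q[0],-q[1]])/-q[2]
    s=s*(1+c['k1']*(s@s)); return K[0,0]*s[0]+K[0,2],K[1,1]*s[1]+K[1,2]
E
python3 - <<'E'
from h import *
for n in('top','side'):
    c=cam(n,n+'0'); print(n,c['eye'],c['attitude'],c['camera_matrix'],c['k1'])
print(monitor.get_obs())
E
```

```text
top [ 0.28538047 -0.00237392  1.25033557] [-0.0676255   0.07233354  0.70931048 -0.69790637] [[401.12580018   0.         278.1961289 ]
 [  0.         401.12580018 210.32862034]
 [  0.           0.           1.        ]] -0.052774324357900235
side [ 0.13006917 -0.68570111  0.96927333] [ 0.33574788 -0.08544434 -0.25388744  0.90305802] [[469.80782788   0.         287.61770588]
 [  0.         469.80782788 209.27214032]
 [  0.           0.           1.        ]] -0.09950613448443332
{'clock': 0.1, 'joint_pos': array([ 1.13198834e+00,  2.41349797e-01,  3.84546227e-03,  1.33522935e+00,
       -1.09106199e-05,  1.57080569e+00]), 'joint_vel': array([ 1.96506230e-04, -1.65239697e-03,  1.46025352e-03, -9.45442545e-04,
       -8.23558050e-05,  1.31114592e-04]), 'tau': array([ 8.66166573e-06, -3.73137009e+01,  2.53010309e+01,  1.08353456e-02,
        3.75676689e-05,  1.53519352e-05]), 'eef_pos': array([0.21218507, 0.45209898, 0.23049078]), 'tool_rot': array([ 2.17652405e-01,  9.76025867e-01, -9.46647858e-04, -2.05502557e-04]), 'ft_force': array([-0.0897622 , -0.70266878,  0.46348414]), 'ft_torque': array([-0.02217181,  0.03798409, -0.03509787]), 'grasp_force': 0.0, 'grip_width': 0.08561187533894163}
```

View pics/top0.png

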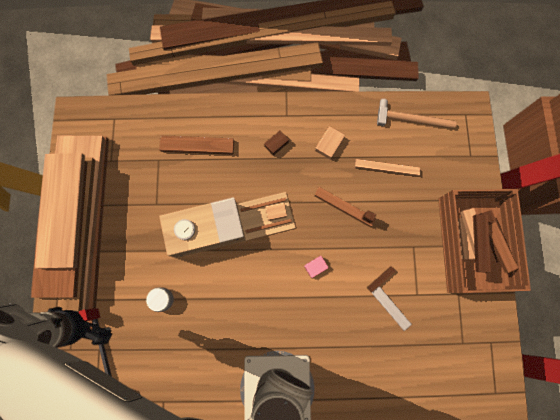

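View pics/side0.png

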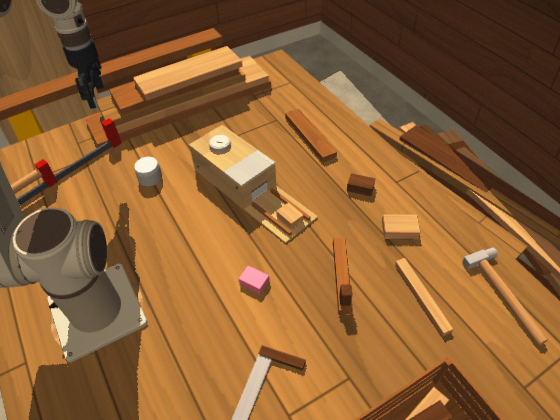

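The top view shows the box around (200,225), with its tray running right to (293,215). The pusher's handle is at (375,215) and its nose at (317,190). The sample sits on the tray at (273,212), and the pink decoy is at (317,267). I'll take crops for finer corners.

Run:
```python
import cv2,numpy as np
t=cv2.imread('pics/top0.png');s=cv2.imread('pics/side0.png')
a=cv2.resize(t[180:270,150:300],None,fx=5,fy=5,interpolation=cv2.INTER_CUBIC)
b=cv2.resize(t[180:235,305:395],None,fx=5,fy=5,interpolation=cv2.INTER_CUBIC) #450x275
o=np.zeros((450,750,3),np.uint8);o[:]=a
cv2.imwrite('pics/c1.png',o)
c=cv2.resize(s[175:250,235:325],None,fx=5,fy=5,interpolation=cv2.INTER_CUBIC) #450x375
o=np.zeros((580,800,3),np.uint8);o[:275,:450]=b
d=cv2.resize(s[230:320,325:360],None,fx=5,fy=5,interpolation=cv2.INTER_CUBIC) #175x450
o[:450,500:675]=d
cv2.imwrite('pics/c2.png',o)
```

```text
(no output)
```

View pics/c1.png

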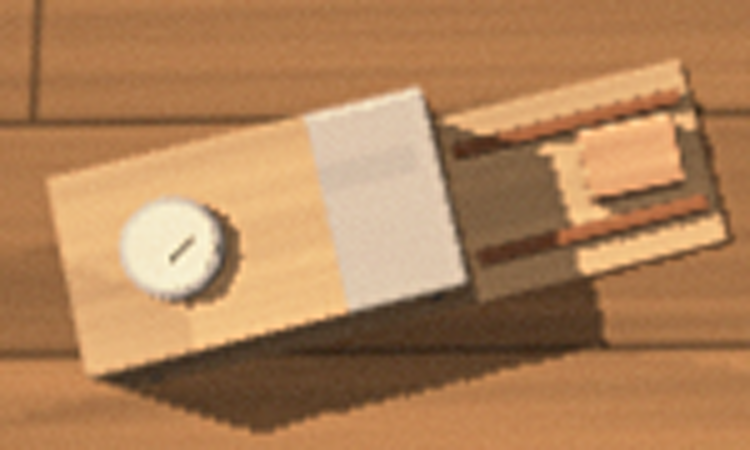

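View pics/c2.png

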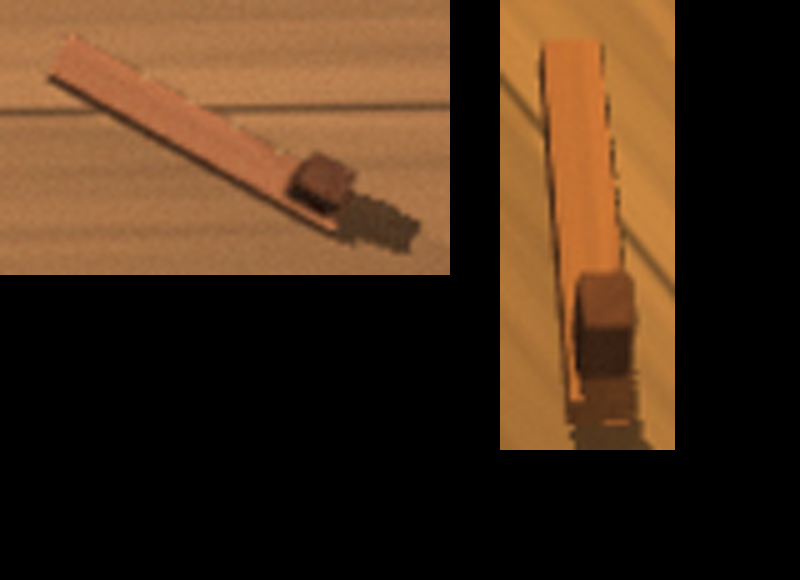

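The c1 crop shows the roof corners at about (47,181), (418,87), (468,287) and (96,376), and the tray mouth corners at (683,60) and (729,241). The sample top spans about (580,133) to (686,178). In c2 the pusher nose is at (68,35)/(50,73) in the top view and (545,40)/(602,40) in the side view.

```bash
cat > m.py <<'E'
from h import *
ct=cam('top'); cs=cam('side')
f=lambda o,P:[((u+.5)/5-.5+o[0],(v+.5)/5-.5+o[1]) for u,v in P]
T=[px(ct,*p,.098)[:2] for p in f((150,180),[(418,87),(468,287),(47,181),(96,376)])]+[px(ct,*p,.006)[:2] for p in f((150,180),[(683,60),(729,241)])]
M=np.array([[0,-60],[0,60],[225,-60],[225,60],[-160,-60],[-160,60]])/1e3; T=np.array(T)
a=M-M.mean(0);b=T-T.mean(0);yaw=np.arctan2((a[:,0]*b[:,1]-a[:,1]*b[:,0]).sum(),(a*b).sum())
r=np.array([[np.cos(yaw),-np.sin(yaw)],[np.sin(yaw),np.cos(yaw)]]);o=T.mean(0)-r@M.mean(0)
print('box',o,np.degrees(yaw),'res mm',((M@r.T+o-T)*1e3).round(1).tolist())
S=np.array([px(ct,*p,.032)[:2] for p in f((150,180),[(580,133),(678,113),(686,180),(596,197)])])
print('sample in box',((S-o)@r*1e3).round(1).tolist())
for n,P in(('top',f((305,180),[(68,35),(50,73),(290,155),(335,230)])),('side',f((325,230),[(45,40),(102,40)]))):
    print(n,[(px(ct if n=='top' else cs,*p,.024)[:2]*1e3).round(1).tolist() for p in P])
print('handle top',[(px(ct,*p,.072)[:2]*1e3).round(1).tolist() for p in f((305,180),[(323,150),(357,172),(338,212),(300,192)])],
 [(px(cs,*p,.072)[:2]*1e3).round(1).tolist() for p in f((325,230),[(80,272),(130,270),(133,325),(78,327)])])
# colour mask of the pusher bar in top image
im=cv2.cvtColor(ct['color'],cv2.COLOR_RGB2LAB)
E
python3 m.py
```

```text
box [0.50011121 0.10351849] 103.43860642869625 res mm [[-0.5, -2.6], [2.0, -0.9], [0.2, -1.3], [-1.9, 3.7], [-0.3, 1.2], [0.4, -0.2]]
sample in box [[-85.3, -24.5], [-147.4, -21.7], [-141.5, 20.5], [-85.0, 17.1]]
top [[606.2, -140.3], [581.6, -128.1], [526.7, -276.7], [478.7, -302.1]]
side [[584.0, -126.8], [608.4, -141.9]]
handle top [[520.0, -286.1], [506.2, -305.8], [482.0, -292.8], [494.5, -270.7]] [[500.9, -269.5], [520.3, -280.3], [505.0, -303.7], [484.1, -291.9]]
```

The box origin comes out at (0.500, 0.1035) with yaw 103.4°. The handle is at (0.5015, -0.2875) with pusher yaw 58.6°, and the sample is at box x of about -115 mm. I need a turn of about -96° and a shift of (0.2895, -0.740).

{"op": "move_arm", "data": {
  "moves": [
    [[0.021, -0.053, 0, -7, 100], [0.042, -0.106, 0, -14, 100], [0.063, -0.159, 0, -21, 100], [0.084, -0.212, 0, -28, 100], [0.105, -0.265, 0, -35, 100]]
  ]
}}

```text
clock: 0.82
eef_pos: [0.3177, 0.186, 0.2314]
tool_rot: [0.503, 0.865, 0.0, 0.0]
ft_force: [0.4, -0.3, -0.9]
grip_width: 0.0852
grasp_force: 0.0
```

{"op": "move_arm", "data": {
  "moves": [
    [[0.021, -0.053, 0, -7, 100], [0.042, -0.106, 0, -14, 100], [0.063, -0.159, 0, -21, 100], [0.084, -0.212, 0, -28, 100], [0.105, -0.265, 0, -35, 100]]
  ]
}}

```text
clock: 1.45
eef_pos: [0.4228, -0.0793, 0.2314]
tool_rot: [0.74, 0.673, 0.0, 0.0]
ft_force: [0.4, 0.1, 0.0]
grip_width: 0.0855
grasp_force: 0.0
```

{"op": "move_arm", "data": {
  "moves": [
    [[0.02, -0.053, -0.01, -7, 100], [0.04, -0.105, -0.04, -14, 100], [0.06, -0.158, -0.08, -20, 100], [0.08, -0.21, -0.11, -26, 100], [0.08, -0.21, -0.11, -26, 100]]
  ]
}}

```text
clock: 2.08
eef_pos: [0.5011, -0.2895, 0.1172]
tool_rot: [0.872, 0.49, -0.002, -0.002]
ft_force: [-0.7, 0.7, 0.7]
grip_width: 0.0852
grasp_force: 0.0
```

{"op": "move_arm", "data": {
  "moves": [
    [[0, 0.002, -0.04, 0, 100], [0, 0.002, -0.07, 0, 100], [0, 0.002, -0.085, 0, 100], [0, 0.002, -0.085, 0, 100], [0, 0.002, -0.085, 0, 60]]
  ]
}}

```text
clock: 2.7
eef_pos: [0.5035, -0.2856, 0.0379]
tool_rot: [0.871, 0.492, 0.001, 0.001]
ft_force: [0.3, 0.0, 0.1]
grip_width: 0.0696
grasp_force: 0.0
```

{"op": "move_arm", "data": {
  "moves": [
    [[0, 0, 0, 0, 0], [0, 0, 0, 0, 0], [0, 0, 0, 0, 0], [0, 0, 0, 0, 0], [0, 0, 0, 0, 0]]
  ]
}}

```text
clock: 3.32
eef_pos: [0.5029, -0.2857, 0.037]
tool_rot: [0.871, 0.491, 0.0, 0.001]
ft_force: [0.1, -0.2, 4.2]
grip_width: 0.0231
grasp_force: 62.6
```

{"op": "move_arm", "data": {
  "moves": [
    [[0, 0, 0.03, 0, 0], [0.01, 0.005, 0.045, 8, 0], [0.03, 0.015, 0.045, 17, 0], [0.05, 0.03, 0.045, 26, 0], [0.065, 0.04, 0.045, 35, 0]]
  ]
}}

```text
clock: 3.95
eef_pos: [0.5673, -0.2445, 0.0802]
tool_rot: [0.681, 0.732, -0.0, -0.001]
ft_force: [0.3, -0.5, -1.7]
grip_width: 0.0232
grasp_force: 61.7
```

{"op": "move_arm", "data": {
  "moves": [
    [[0.013, 0.008, 0, 10, 0], [0.013, 0.008, 0, 10, 0], [0.013, 0.008, -0.02, 10, 0], [0.013, 0.008, -0.02, 10, 0]]
  ]
}}

```text
clock: 4.45
eef_pos: [0.5778, -0.237, 0.059]
tool_rot: [0.618, 0.786, -0.001, -0.003]
ft_force: [-0.5, 0.7, -1.7]
grip_width: 0.0232
grasp_force: 61.5
```

Run:
```python
from h import *
t=cam('top')['color'];s=cam('side')['color']
print(monitor.get_obs())
a=cv2.resize(t[150:270,225:425],None,fx=4,fy=4,interpolation=cv2.INTER_CUBIC)
cv2.imwrite('pics/c3.png',a[:,:,::-1])
b=cv2.resize(s[150:300,225:425],None,fx=4,fy=4,interpolation=cv2.INTER_CUBIC)
cv2.imwrite('pics/c4.png',b[:,:,::-1])
```

```text
{'clock': 4.55, 'joint_pos': array([-3.89027468e-01,  6.03206489e-01,  1.02124483e-01,  1.07122408e+00,
       -1.71802803e-04,  9.41964404e-01]), 'joint_vel': array([ 1.63781303e-03, -1.42770655e-02,  2.07858471e-02, -4.80375328e-03,
        1.28760993e-05, -4.77682711e-03]), 'tau': array([ 5.86638786e-02, -5.16084588e+01,  2.29068428e+01,  1.14135090e-01,
        6.80338475e-02,  9.44625644e-03]), 'eef_pos': array([ 0.57953416, -0.23761813,  0.06104111]), 'tool_rot': array([ 6.17449088e-01,  7.86610480e-01, -2.88691509e-04, -7.02766831e-04]), 'ft_force': array([ 0.41082728,  0.21009393, -1.1808968 ]), 'ft_torque': array([-0.09808468, -0.0339387 ,  0.07149476]), 'grasp_force': 61.50928258895874, 'grip_width': 0.02317200019422727}
```

View pics/c3.png

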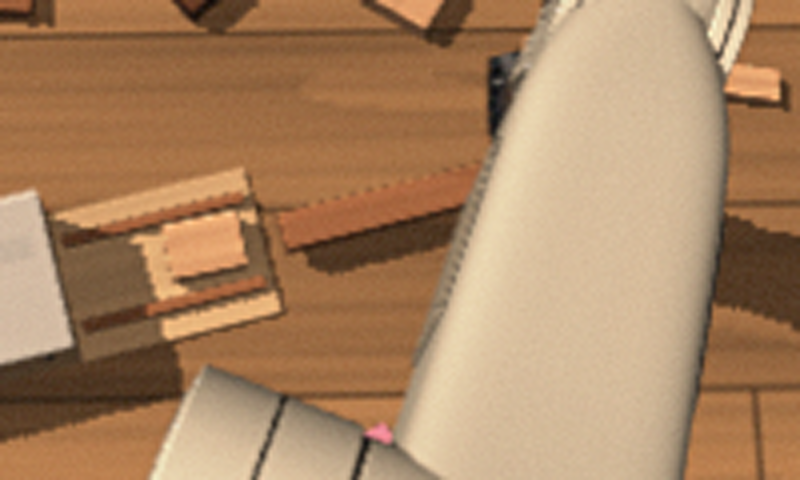

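View pics/c4.png

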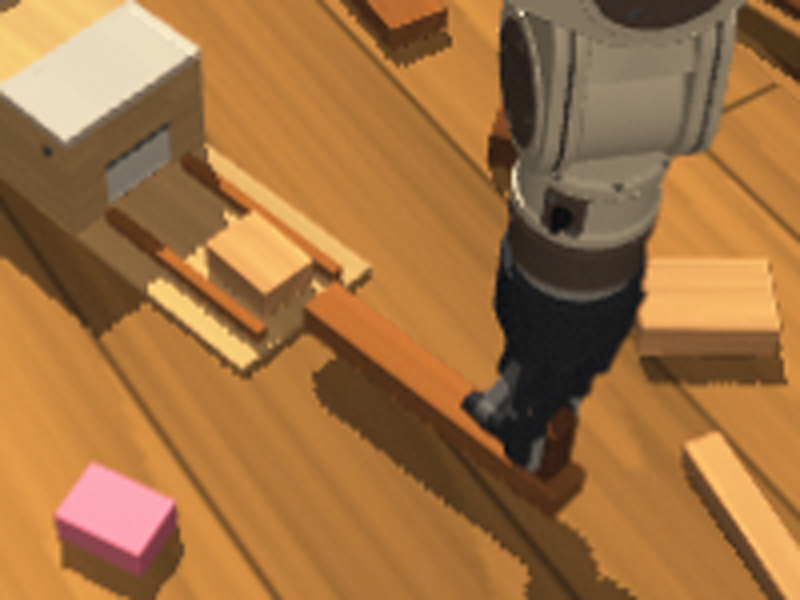

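The top crop shows the pusher nose at (278–290, 212–250), just outside the tray mouth and roughly in line with the channel. The side view shows it clear of the sample and level.

Run:
```python
from h import *
c=cam('top'); y=np.radians(103.44);r=np.array([[np.cos(y),-np.sin(y)],[np.sin(y),np.cos(y)]]);o=np.array([.5001,.1035])
g=lambda U,V,z:((px(c,(U+.5)/4-.5+225,(V+.5)/4-.5+150,z)[:2]-o)@r*1e3).round(1).tolist()
print('nose',g(278,212,.048),g(290,250,.048),'edge far',g(475,163,.048))
print('sample',[g(*p,.032) for p in((165,228),(238,210),(246,262),(175,280))])
print('rails',[g(*p,.018) for p in((243,200),(266,285))])
ob=monitor.get_obs();print(((ob['eef_pos'][:2]-o)@r).round(4),ob['eef_pos'])
```

```text
nose [-172.4, -10.3] [-173.6, 20.7] edge far [-330.2, -10.1]
sample [[-85.7, -23.0], [-144.2, -22.8], [-139.9, 18.6], [-83.3, 18.7]]
rails [[-151.1, -32.6], [-151.4, 37.6]]
[-0.3505  0.0015] [ 0.58015376 -0.23777631  0.06164379]
```

{"op": "move_arm", "data": {
  "moves": [
    [[0.004, 0.001, -0.01, 0, 0], [0.004, 0.001, -0.017, 0, 0], [0.004, 0.001, -0.017, 0, 0], [0.0026, 0.0068, -0.017, 0, 0], [0.0012, 0.0127, -0.017, 0, 0]]
  ]
}}

```text
clock: 5.22
eef_pos: [0.5816, -0.2243, 0.0445]
tool_rot: [0.617, 0.787, 0.0, 0.0]
ft_force: [-0.6, -0.1, -0.8]
grip_width: 0.0233
grasp_force: 61.6
```

{"op": "move_arm", "data": {
  "moves": [
    [[-0.0014, 0.0058, 0, 0, 0], [-0.0028, 0.0117, 0, 0, 0], [-0.0042, 0.0175, 0, 0, 0], [-0.0056, 0.0233, 0, 0, 0], [-0.007, 0.0292, 0, 0, 0]]
  ]
}}

```text
clock: 5.85
eef_pos: [0.5747, -0.1952, 0.0444]
tool_rot: [0.617, 0.787, -0.0, 0.0]
ft_force: [-0.6, -0.2, -1.7]
grip_width: 0.0234
grasp_force: 61.7
```

{"op": "move_arm", "data": {
  "moves": [
    [[-0.0019, 0.0078, 0, 0, 0], [-0.0037, 0.0156, 0, 0, 0], [-0.0056, 0.0233, 0, 0, 0], [-0.0074, 0.0311, 0, 0, 0], [-0.0093, 0.0389, 0, 0, 0]]
  ]
}}

```text
clock: 6.48
eef_pos: [0.5652, -0.156, 0.0443]
tool_rot: [0.617, 0.787, 0.0, 0.0]
ft_force: [0.7, -0.5, -1.0]
grip_width: 0.0233
grasp_force: 61.7
```

{"op": "move_arm", "data": {
  "moves": [
    [[-0.0012, 0.0049, 0, 0, 0], [-0.0023, 0.0097, 0, 0, 0], [-0.0035, 0.0146, 0, 0, 0], [-0.0047, 0.0195, 0, 0, 0], [-0.0058, 0.0243, 0, 0, 0]]
  ]
}}

```text
clock: 7.1
eef_pos: [0.5595, -0.132, 0.0443]
tool_rot: [0.617, 0.787, -0.0, 0.0]
ft_force: [0.3, -0.7, -1.5]
grip_width: 0.0232
grasp_force: 61.7
```

{"op": "move_arm", "data": {
  "moves": [
    [[-0.0012, 0.0049, 0, 0, 0], [-0.0023, 0.0097, 0, 0, 0], [-0.0035, 0.0146, 0, 0, 0], [-0.0047, 0.0195, 0, 0, 0], [-0.0058, 0.0243, 0, 0, 0]]
  ]
}}

```text
clock: 7.72
eef_pos: [0.5548, -0.11, 0.0452]
tool_rot: [0.617, 0.787, -0.001, 0.002]
ft_force: [1.0, -6.5, 0.3]
grip_width: 0.0233
grasp_force: 62.0
```

{"op": "move_arm", "data": {
  "moves": [
    [[-0.0012, 0.0049, 0, 0, 0], [-0.0023, 0.0097, 0, 0, 0], [-0.0035, 0.0146, 0, 0, 0], [-0.0047, 0.0195, 0, 0, 0], [-0.0058, 0.0243, 0, 0, 0]]
  ]
}}

```text
clock: 8.35
eef_pos: [0.5487, -0.0845, 0.0448]
tool_rot: [0.617, 0.787, -0.0, 0.001]
ft_force: [1.2, -3.9, -0.9]
grip_width: 0.0236
grasp_force: 61.8
```

{"op": "move_arm", "data": {
  "moves": [
    [[-0.0012, 0.0049, 0, 0, 0], [-0.0023, 0.0097, 0, 0, 0], [-0.0035, 0.0146, 0, 0, 0], [-0.0047, 0.0195, 0, 0, 0], [-0.0058, 0.0243, 0, 0, 0]]
  ]
}}

```text
clock: 8.98
eef_pos: [0.542, -0.059, 0.0443]
tool_rot: [0.617, 0.787, -0.0, -0.0]
ft_force: [1.0, -3.6, -0.4]
grip_width: 0.0232
grasp_force: 61.7
```

{"op": "move_arm", "data": {
  "moves": [
    [[-0.0012, 0.0049, 0, 0, 0], [-0.0023, 0.0097, 0, 0, 0], [-0.0035, 0.0146, 0, 0, 0], [-0.0047, 0.0195, 0, 0, 0], [-0.0058, 0.0243, 0, 0, 0]]
  ]
}}

```text
clock: 9.6
eef_pos: [0.5362, -0.0348, 0.0443]
tool_rot: [0.617, 0.787, -0.0, -0.0]
ft_force: [0.7, -4.0, -1.2]
grip_width: 0.0233
grasp_force: 61.7
```

{"op": "move_arm", "data": {
  "moves": [
    [[-0.0005, 0.0019, 0, 0, 0], [-0.0009, 0.0039, 0, 0, 0], [-0.0014, 0.0058, 0, 0, 0], [-0.0016, 0.0068, 0, 0, 0], [-0.0019, 0.0078, 0, 0, 0]]
  ]
}}

```text
clock: 10.22
eef_pos: [0.5339, -0.0271, 0.0438]
tool_rot: [0.617, 0.787, -0.0, -0.001]
ft_force: [0.2, -2.4, -4.0]
grip_width: 0.0232
grasp_force: 61.4
```

{"op": "move_arm", "data": {
  "moves": [
    [[-0.0002, 0.001, 0, 0, 0], [-0.0005, 0.0019, 0, 0, 0], [-0.0007, 0.0029, 0, 0, 0], [-0.0009, 0.0039, 0, 0, 0], [-0.0012, 0.0049, 0, 0, 0]]
  ]
}}

```text
clock: 10.85
eef_pos: [0.5332, -0.0223, 0.0443]
tool_rot: [0.617, 0.787, 0.0, -0.0]
ft_force: [-0.0, -1.6, -4.5]
grip_width: 0.0234
grasp_force: 61.3
```

{"op": "move_arm", "data": {
  "moves": [
    [[-0.0002, 0.001, 0, 0, 0], [-0.0005, 0.0019, 0, 0, 0], [-0.0007, 0.0029, 0, 0, 0], [-0.0009, 0.0039, 0, 0, 0]]
  ]
}}

```text
clock: 11.35
eef_pos: [0.5323, -0.0184, 0.0443]
tool_rot: [0.617, 0.787, 0.0, -0.0]
ft_force: [0.6, -2.1, -4.5]
grip_width: 0.0232
grasp_force: 61.3
```

{"op": "move_arm", "data": {
  "moves": [
    [[-0.0002, 0.001, 0, 0, 0], [-0.0005, 0.0019, 0, 0, 0], [-0.0007, 0.0029, 0, 0, 0], [-0.0009, 0.0039, 0, 0, 0]]
  ]
}}

```text
clock: 11.85
eef_pos: [0.5314, -0.0145, 0.0443]
tool_rot: [0.617, 0.787, -0.0, -0.0]
ft_force: [0.6, -1.0, -4.5]
grip_width: 0.0232
grasp_force: 61.3
```

{"op": "move_arm", "data": {
  "moves": [
    [[-0.0002, 0.001, 0, 0, 0], [-0.0005, 0.0019, 0, 0, 0], [-0.0007, 0.0029, 0, 0, 0], [-0.0009, 0.0039, 0, 0, 0], [-0.0012, 0.0049, 0, 0, 0]]
  ]
}}

```text
clock: 12.48
eef_pos: [0.5302, -0.0096, 0.0443]
tool_rot: [0.617, 0.787, 0.0, -0.0]
ft_force: [0.1, -1.2, -4.8]
grip_width: 0.0231
grasp_force: 61.3
```

{"op": "move_arm", "data": {
  "moves": [
    [[-0.0002, 0.001, 0, 0, 0], [-0.0005, 0.0019, 0, 0, 0], [-0.0007, 0.0029, 0, 0, 0], [-0.0009, 0.0039, 0, 0, 0], [-0.0012, 0.0049, 0, 0, 0]]
  ]
}}

```text
clock: 13.1
eef_pos: [0.529, -0.0047, 0.0443]
tool_rot: [0.617, 0.787, 0.0, 0.0]
ft_force: [0.7, -1.7, -3.5]
grip_width: 0.0233
grasp_force: 61.3
```

{"op": "move_arm", "data": {
  "moves": [
    [[-0.0002, 0.001, 0, 0, 0], [-0.0005, 0.0019, 0, 0, 0], [-0.0007, 0.0029, 0, 0, 0], [-0.0009, 0.0039, 0, 0, 0], [-0.0012, 0.0049, 0, 0, 0]]
  ]
}}

```text
clock: 13.72
eef_pos: [0.5278, 0.0002, 0.0443]
tool_rot: [0.617, 0.787, 0.0, 0.0]
ft_force: [-0.5, -1.7, -4.9]
grip_width: 0.0232
grasp_force: 61.3
```

{"op": "move_arm", "data": {
  "moves": [
    [[-0.0002, 0.001, 0, 0, 0], [-0.0005, 0.0019, 0, 0, 0], [-0.0007, 0.0029, 0, 0, 0], [-0.0009, 0.0039, 0, 0, 0], [-0.0012, 0.0049, 0, 0, 0]]
  ]
}}

```text
clock: 14.35
eef_pos: [0.5266, 0.0051, 0.0443]
tool_rot: [0.617, 0.787, 0.0, -0.0]
ft_force: [-0.7, -1.0, -4.2]
grip_width: 0.0232
grasp_force: 61.3
```

{"op": "move_arm", "data": {
  "moves": [
    [[-0.0002, 0.001, 0, 0, 0], [-0.0005, 0.0019, 0, 0, 0], [-0.0007, 0.0029, 0, 0, 0], [-0.0009, 0.0039, 0, 0, 0], [-0.0012, 0.0049, 0, 0, 0]]
  ]
}}

```text
clock: 14.98
eef_pos: [0.5257, 0.0091, 0.0445]
tool_rot: [0.617, 0.787, -0.001, 0.001]
ft_force: [0.6, -5.9, -3.0]
grip_width: 0.0235
grasp_force: 61.4
```

The buffer is felt here. I'll press on in small steps.

{"op": "move_arm", "data": {
  "moves": [
    [[-0.0002, 0.001, 0, 0, 0], [-0.0004, 0.0015, 0, 0, 0], [-0.0004, 0.0015, 0, 0, 0]]
  ]
}}

```text
clock: 15.35
eef_pos: [0.5255, 0.0097, 0.0448]
tool_rot: [0.617, 0.787, -0.001, 0.002]
ft_force: [0.5, -6.8, -1.4]
grip_width: 0.023
grasp_force: 61.6
```

{"op": "move_arm", "data": {
  "moves": [
    [[-0.0003, 0.0012, 0, 0, 0], [-0.0005, 0.0022, 0, 0, 0], [-0.0005, 0.0022, 0, 0, 0]]
  ]
}}

```text
clock: 15.72
eef_pos: [0.5254, 0.0106, 0.0451]
tool_rot: [0.617, 0.787, -0.002, 0.003]
ft_force: [1.4, -11.5, -0.9]
grip_width: 0.0228
grasp_force: 61.8
```

{"op": "move_arm", "data": {
  "moves": [
    [[-0.0002, 0.0009, 0, 0, 0], [-0.0002, 0.0009, 0, 0, 0], [-0.0002, 0.0009, 0, 0, 0], [-0.0002, 0.0009, 0, 0, 0], [-0.0002, 0.0009, 0, 0, 0]]
  ]
}}

```text
clock: 16.35
eef_pos: [0.5253, 0.011, 0.0452]
tool_rot: [0.617, 0.787, -0.002, 0.003]
ft_force: [1.9, -13.0, -0.6]
grip_width: 0.0237
grasp_force: 61.9
```

{"op": "move_arm", "data": {
  "moves": [
    [[0, 0, 0, 0, 0], [0, 0, 0, 0, 0], [0, 0, 0, 0, 0], [0, 0, 0, 0, 0]]
  ]
}}

```text
clock: 16.85
eef_pos: [0.5253, 0.011, 0.0452]
tool_rot: [0.617, 0.787, -0.002, 0.003]
ft_force: [0.3, -13.6, -0.5]
grip_width: 0.0231
grasp_force: 61.9
```

{"op": "move_arm", "data": {
  "moves": [
    [[0.0009, -0.0039, 0, 0, 0], [0.0028, -0.0117, 0, 0, 0], [0.0051, -0.0214, 0, 0, 0], [0.0074, -0.0311, 0, 0, 0], [0.0093, -0.0389, 0, 0, 0]]
  ]
}}

```text
clock: 17.48
eef_pos: [0.5335, -0.0246, 0.0441]
tool_rot: [0.617, 0.787, 0.0, -0.0]
ft_force: [-2.2, 5.1, -5.4]
grip_width: 0.0235
grasp_force: 61.0
```

{"op": "move_arm", "data": {
  "moves": [
    [[0.0047, -0.0195, 0, 0, 0], [0.0093, -0.0389, 0, 0, 0], [0.014, -0.0584, 0, 0, 0], [0.0186, -0.0778, 0, 0, 0], [0.0233, -0.0973, 0, 0, 0]]
  ]
}}

```text
clock: 18.1
eef_pos: [0.5574, -0.1233, 0.0446]
tool_rot: [0.617, 0.787, 0.0, 0.0]
ft_force: [0.2, -0.4, -1.8]
grip_width: 0.0232
grasp_force: 61.7
```

{"op": "move_arm", "data": {
  "moves": [
    [[0.0065, -0.0272, 0, 0, 0], [0.013, -0.0545, 0, 0, 0], [0.0195, -0.0817, 0, 0, 0], [0.026, -0.1089, 0, 0, 0], [0.0326, -0.1362, 0, 0, 0]]
  ]
}}

```text
clock: 18.73
eef_pos: [0.5897, -0.2596, 0.0442]
tool_rot: [0.617, 0.787, 0.0, 0.0]
ft_force: [-0.7, -0.3, -1.7]
grip_width: 0.0234
grasp_force: 61.6
```

Run:
```python
from h import *
t=cam('top')['color'];s=cam('side')['color']
ob=monitor.get_obs();print(ob['eef_pos'],ob['ft_force'])
a=cv2.resize(t[150:270,205:425],None,fx=2.5,fy=2.5,interpolation=cv2.INTER_CUBIC)
b=cv2.resize(s[150:300,225:425],None,fx=2,fy=2,interpolation=cv2.INTER_CUBIC)
o=np.zeros((600,550,3),np.uint8);o[:300]=a;o[300:,:400]=b
cv2.imwrite('pics/c5.png',o[:,:,::-1])
```

```text
[ 0.59020038 -0.26183818  0.04429751] [ 0.16039876  0.5907287  -1.62558154]
```

View pics/c5.png

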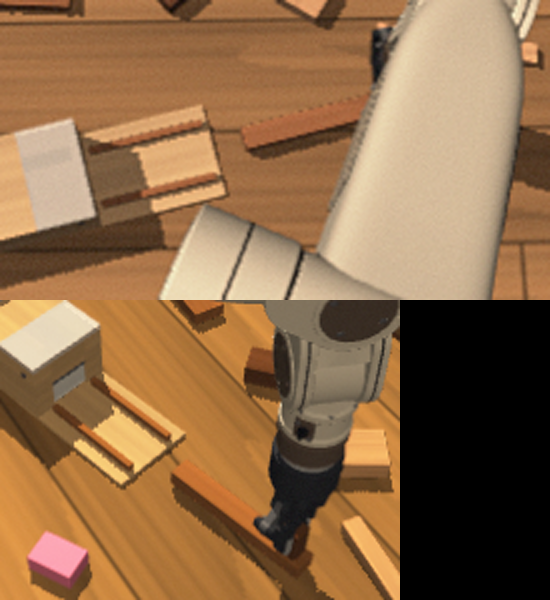

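The tray is empty, the flap is shut and the pusher nose is clear of the tray. I'll lower the pusher to the bench.

{"op": "move_arm", "data": {
  "moves": [
    [[0, 0, -0.004, 0, 0], [0, 0, -0.0065, 0, 0], [0, 0, -0.0072, 0, 0], [0, 0, -0.0072, 0, 0]]
  ]
}}

```text
clock: 19.32
eef_pos: [0.5893, -0.257, 0.0372]
tool_rot: [0.616, 0.788, 0.0, -0.0]
ft_force: [-0.7, -0.2, -0.2]
grip_width: 0.0233
grasp_force: 61.8
```

{"op": "move_arm", "data": {
  "moves": [
    [[0, 0, -0.0003, 0, 0], [0, 0, -0.0003, 0, 60], [0, 0, -0.0003, 0, 60], [0, 0, -0.0003, 0, 60], [0, 0, -0.0003, 0, 60]]
  ]
}}

```text
clock: 19.95
eef_pos: [0.5896, -0.258, 0.0369]
tool_rot: [0.617, 0.787, -0.0, 0.0]
ft_force: [-0.1, 0.2, -0.9]
grip_width: 0.0511
grasp_force: 0.0
```

{"op": "move_arm", "data": {
  "moves": [
    [[0, 0, 0.02, 0, 60], [0, 0, 0.05, 0, 60], [0, 0, 0.09, 0, 60], [-0.03, -0.03, 0.13, 0, 60], [-0.08, -0.08, 0.16, 0, 60]]
  ]
}}

```text
clock: 20.58
eef_pos: [0.5199, -0.3289, 0.1937]
tool_rot: [0.615, 0.788, 0.0, 0.002]
ft_force: [0.7, -0.7, -0.2]
grip_width: 0.051
grasp_force: 0.0
```

{"op": "move_arm", "data": {
  "moves": [
    [[-0.05, -0.03, 0.02, 0, 60], [-0.1, -0.06, 0.03, 0, 60], [-0.13, -0.08, 0.04, 0, 60], [-0.13, -0.08, 0.04, 0, 60], [-0.13, -0.08, 0.04, 0, 60]]
  ]
}}

```text
clock: 21.2
eef_pos: [0.3891, -0.4084, 0.2311]
tool_rot: [0.617, 0.787, 0.0, 0.0]
ft_force: [0.4, 0.2, -0.0]
grip_width: 0.0511
grasp_force: 0.0
```

Run:
```python
from h import *
t=cam('top')['color'];s=cam('side')['color']
ob=monitor.get_obs();print(ob['clock'],ob['eef_pos'],ob['ft_force'],ob['grip_width'])
a=cv2.resize(t[100:340,205:475],None,fx=1.5,fy=1.5,interpolation=cv2.INTER_CUBIC)
b=cv2.resize(s[150:300,225:425],None,fx=2,fy=2,interpolation=cv2.INTER_CUBIC)
o=np.zeros((360,805-5,3),np.uint8);o[:360,:405]=a;o[:300,405:]=b[:,:395]
cv2.imwrite('pics/c6.png',o[:,:,::-1])
```

```text
21.3 [ 0.38963148 -0.40776431  0.23065728] [ 0.76669639 -0.49707559  0.30612676] 0.05150623666529999
```

View pics/c6.png

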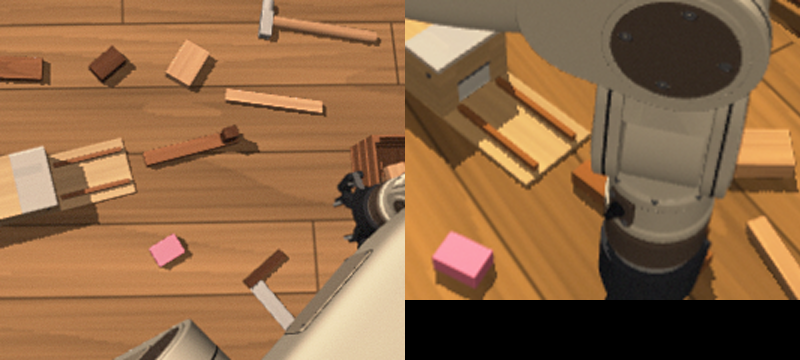

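The pusher lies flat on the bench off the tray, with its nose at (145,160) in the picture. The flap is shut, nothing else has moved and the gripper is clear, so I'm handing in.

```bash
python3 -c "
from workcell import job; print(job.job_done())"
```

```text
the job is handed in; nothing more can be done
None
```

I pushed the sample home against the buffer at about 12 N (wrist reading 13.6 N, less drag), drew the pusher out so the flap shut, laid it flat on the bench off the tray, and handed the job in at about 21 s; the hand-in gave no verdict.

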